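# Set a laminate panel on the sawing board

## Robot

A 6-joint arm with a two-finger parallel gripper is mounted at the origin on the work surface. World frame = base frame: x ahead of the robot, y to its left, z up, the work surface at z = 0. Lengths are in m, angles in rad, forces in N, time in s.
With the tool pointing down it reaches from about 0.25 to 0.775 m from the base axis. Payload 4 kg.
Tool frame: the origin (TCP) lies midway between the tips of the shut fingers; the grasp point (between the pads) lies 19 mm behind it (robot.tcp_to_grasp is the distance from the TCP to the grasp point, in m); z points along the fingers, y is the line along which they close (so a half turn about z gives the same grasp; the last joint's range is limited). The gripper opens to 94 mm and grips with 3 to 60 N. Pads are 16 mm wide; open, the fingers measure 119 mm over their backs; the gripper's body (75 mm by 177 mm) begins 78 mm behind the grasp point.
Start: joints at [1.01, 0.087, 1.371, -0, 1.684, -0.103], TCP at [0.243, 0.493, 0.171] pointing down, gripper open.
Joint ranges: [-3.1, 3.1], [-0.76, 2.03], [0.27, 2.55], [-1.08, 4.22], [0.17, 2.65], [-2.57, 2.57]. Speed limits (rad/s): [2.79, 2.79, 3.14, 3.14, 3.14, 3.14].

## Interface

Orientations are given as [roll, pitch, yaw] about the fixed x, y, z axes, in that order (R = Rz(yaw) Ry(pitch) Rx(roll)).
In Python, from bench import robot, viewer gives the robot as it stands. The module is installed in compiled form; this text tells all that it offers.
- The arm moves only by the shell command python3 -m handwheel 'ROWS' [OPENING]. ROWS is JSON, a list of rows, each a list of 6 numbers: the shift along the tool's x, y, z in units of 0.2 m (1.0 is 0.2 m), then the turn, a rotation vector about the tool's x, y, z in units of 30 degrees (1.0 is 30 degrees). In form: [[x, y, z, wx, wy, wz], ...]. A call has 1 to 10 rows; each row is the pose to reach, as a shift and turn from the pose commanded when the call began, along the tool's axes at that moment; what a row does not reach only later rows make up. A row lasts 1/12 s, in which the tool goes at most 41.7 mm and 7.16 degrees, less where a joint would pass 70% of its speed; a pose out of reach is approached as far as the arm can. A call with a number of a shift or a turn outside -1 to 1 is refused whole. A call with a gripper value outside its range is refused whole. OPENING is the gripper's target within -1 to 1 (shut at 1, half-way at 0, fully open at -1), set as the call begins (- or left out, the last holds). The fingers move at their own pace and stop on an object; the grip force is fixed at half the most. Time passes only in rows, so rows that repeat a pose let the fingers close. It gives the time, the measured TCP pose, the force, the opening and the grip force at its end, in the units of the state.
- robot.get_obs(): the state, without advancing time (a new reading comes with each control period).
- viewer.snapshot(name): name is "scene" or "top"; returns the picture (400x640x3 uint8, red, green, blue); there is no depth.
- viewer.calibration(name): a dict with "fx", "fy", "cx", "cy" (pixels), "R" (3x3) and "t" (3): a world point X has camera coordinates R X + t. Camera axes: x right, y down, z forward; pixel columns grow to the right and rows downward; lengths in m; the calibration is good to about 2 mm. A picture is of the moment at which its call begins. calibration takes no time and is no camera call.
- robot.close_job(): hands the job in; it is judged then, once.
The state is a dict: "time": time; "joint_positions": joint angles; "qvel": joint speeds; "joint_torque": joint torques, N m; "tool_pos": TCP position; "ee_rot": TCP orientation; "wrist_force": force on the tool from outside, world axes, zero at the start; "wrist_torque": the same for the moment, N m; "width": finger opening in m; "finger_force": force on a finger pad.
Only numpy, scipy, OpenCV 4.12 (cv2) and the standard library are available. Lean on these libraries where they do the work, as an engineer would, in place of code of your own. Each camera call takes 0.05 s, during which the arm holds its last target. There are 200 camera calls.

## Task

Get the brown laminate panel ready for the hacksaw: push it across the sawing board so that its long side lies flat against the fence all along, and its end with the scribed white line sticks out 40 mm past the board's right-hand end (as seen from the robot), so that the line stands just clear of the board. Push it with the fingertips, without gripping or forcing it, and keep it lying on the board, never lifted or tipped. Leave the other things on the bench where they are.

Things in the scene. Friction and masses are not known exactly. Their poses are not given: they have to be found in the camera images.
- sawing_board: Light beech sawing board, fixed to the bench: 180 (x) by 300 (y) mm, its flat top 40 mm above the bench. Origin: centre of its footprint at bench level. A fence of square wood, 25 mm thick and rising 16 mm above the top, runs along its whole far (+x) side; the fence's face towards the robot is at x = +65 mm in the board's frame. The sawing end is the board's right-hand (-y) end, at y = -150 mm; nothing stands within 60 mm beyond it.
- board_end (a point): Middle of the top edge of the board's sawing (right-hand, -y) end, 40 mm above the bench; same axes as the board.
- panel: Loose thin instrument panel of dark brown laminate, 80 (x) by 200 (y) by 6 mm thick, about 120 g, lying flat on the sawing board, a little turned and away from the fence. Origin: centre of its underside, z up. A white scribed cutting line crosses it 35 mm from its -y end (the end towards the sawing end). A round meter hole of 52 mm goes through it, centred 35 mm from the middle towards the other (+y) end, and two 10 mm holes at y = -25 mm, x = +-18 mm.
- panel_end (a point): Middle of the top edge of the panel's -y end, the short end nearest the scribed line, 6 mm above the board's top; same axes as the panel.
- panel_corner_saw (a point): Corner of the panel on its fence side (+x) at the scribed (-y) end, at the top surface.
- panel_corner_tail (a point): Corner of the panel on its fence side (+x) at the other (+y) end, at the top surface.
- transformer: Loose bystander: small mains transformer, dark steel core with beige bobbin on a steel foot, 50 by 86 by 53 mm high, behind the fence. Origin: centre of its underside.
- battery_pack: Loose bystander: blue plastic battery pack, 46 by 72 by 32 mm high, behind the fence. Origin: centre of its underside.
- valve: Loose bystander: glass valve standing in a round white ceramic socket, 48 mm across and 84 mm high, left of the sawing board. Origin: centre of its underside.
- coil_former: Loose bystander: steel coil former (spool), 42 mm across and 48 mm high, standing left of the sawing board. Origin: centre of its underside.
- steel_rule: Loose bystander: steel rule, 28 by 310 by 2 mm, lying between the robot and the sawing board. Origin: centre of its underside.
- try_square: Loose bystander: try square with a dark wooden stock 100 by 20 by 14 mm and a steel blade 28 mm wide reaching 129 mm from it, lying to the left in front of the sawing board. Origin: underside, centre of the stock.
- hacksaw: Loose bystander: small hacksaw lying on its side, about 210 by 90 by 14 mm, to the right of the sawing board. Origin: at bench level, middle of the blade.
Things that resemble listed ones, but are neither listed nor needed, are in the scene too. Of the things like the panel, leave any that is blue or turquoise; of the rest the smaller one is meant.

How it is judged:
By the outcome, as a careful person would: the job done as asked, in the order asked, and still so for the second after the job is handed in, with the robot touching nothing.
It also fails if it takes over 54 s, if anything falls off the work surface, if the arm or the gripper's body presses on something with over 40 N, if the wrist force passes 120 N, or if a joint passes its speed limit or range.

## Working session

There is one attempt and no reset: what is moved stays moved. The work goes in short steps, Python scripts to look and compute and a shell command to move; the robot and the scene stay as the last step left them, time stands still between calls to the robot, and variables do not carry over. Pictures are saved under pics/ and viewed, at most 10 in all, crops included, and the job is handed in when it is done.

```bash
mkdir -p pics; python3 - <<'E'
from bench import robot,viewer
import cv2
for n in("top","scene"):
    cv2.imwrite(f"pics/{n}0.png",cv2.cvtColor(viewer.snapshot(n),cv2.COLOR_RGB2BGR))
    c=viewer.calibration(n);print({k:(v.round(4).tolist() if hasattr(v,'round') and hasattr(v,'tolist') else v) for k,v in c.items()})
o=robot.get_obs();print(o["tool_pos"],o["ee_rot"],o["width"],o["time"])
E
```

```text
{'fx': 386.3436378506384, 'fy': 386.3436378506384, 'cx': 314.3940801742169, 'cy': 200.8103505354768, 'R': [[0.0274, -0.9996, -0.006], [-0.9805, -0.0257, -0.1946], [0.1944, 0.0112, -0.9809]], 't': [-0.0531, 0.5022, 1.0333]}
{'fx': 367.1998049772688, 'fy': 367.1998049772688, 'cx': 319.9103077258702, 'cy': 198.81356765437994, 'R': [[0.2586, 0.9659, -0.0101], [0.7307, -0.2024, -0.652], [-0.6318, 0.1613, -0.7581]], 't': [-0.09, -0.316, 1.4617]}
[0.24280817 0.49286803 0.1701373 ] [-3.13959131e+00 -1.81085829e-04  2.68375375e+00] 0.09389984903482067 0.1
```

View pics/top0.png

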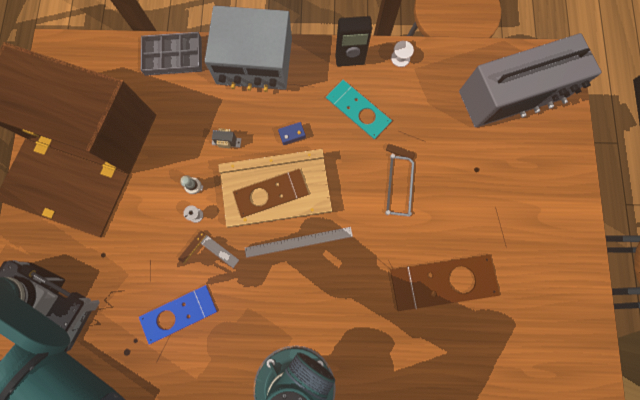

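View pics/scene0.png

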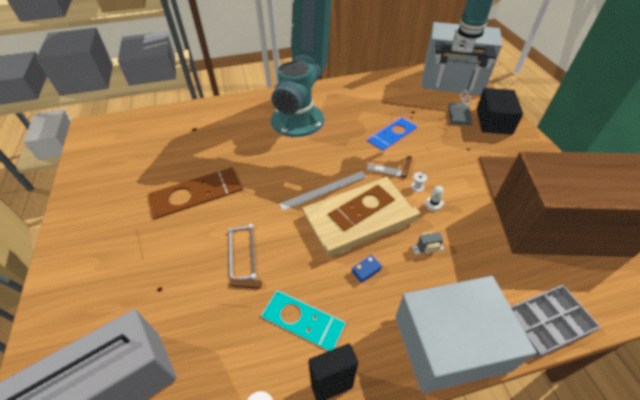

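The panel lies on the board at about (272,193) in the top view, with its white line on the right at about (292,185). I'll enlarge that area.

```bash
python3 - <<'E'
import cv2
i=cv2.imread("pics/top0.png")[140:240,205:345]
cv2.imwrite("pics/c0.png",cv2.resize(i,None,fx=5.7,fy=5.7,interpolation=cv2.INTER_CUBIC))
E
```

```text
(no output)
```

View pics/c0.png

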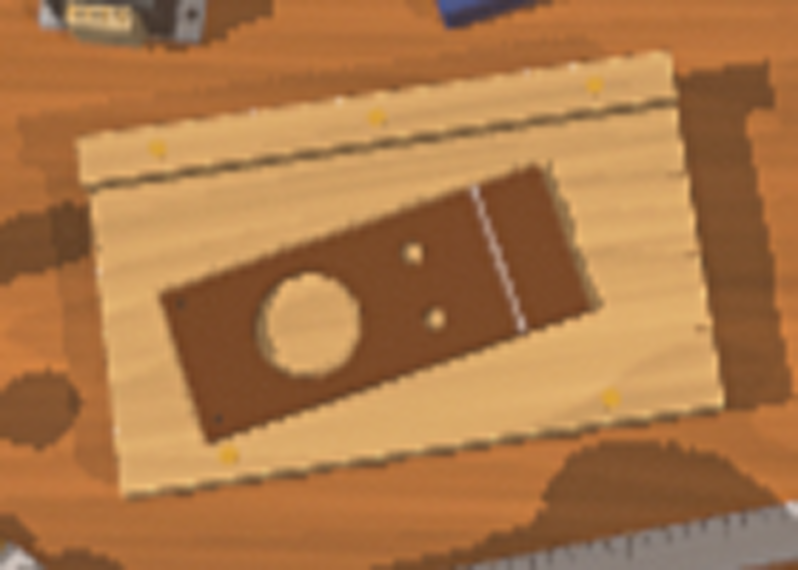

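The crop shows the panel's corners at about (160,293), (545,165), (599,307) and (208,442). The board's front corners are at (122,492) and (722,405), and the fence's far corners at (78,140) and (670,52). Next I'll fit both poses.

```bash
cat > h.py <<'E'
import numpy as np
from bench import viewer
from scipy.optimize import least_squares
def proj(X,n="top"):
    c=viewer.calibration(n);p=np.array(X)@np.array(c["R"]).T+c["t"]
    return np.c_[c["fx"]*p[:,0]/p[:,2]+c["cx"],c["fy"]*p[:,1]/p[:,2]+c["cy"]]
def place(L,p):
    L=np.array(L,float);c,s=np.cos(p[2]),np.sin(p[2])
    return np.c_[p[0]+c*L[:,0]-s*L[:,1],p[1]+s*L[:,0]+c*L[:,1],L[:,2]]
def fit(L,px,n="top",x0=(.45,.1,.1)):
    r=least_squares(lambda p:(proj(place(L,p),n)-px).ravel(),x0)
    return r.x,np.abs(r.fun).max()
def crop(px,o=(205,140),f=5.7): return (np.array(px)+.5)/f-.5+np.array(o)
PANEL=[[.04,.1,.046],[.04,-.1,.046],[-.04,-.1,.046],[-.04,.1,.046]]
BOARD=[[-.09,.15,.04],[-.09,-.15,.04],[.09,.15,.056],[.09,-.15,.056]]
E
python3 - <<'E'
from h import *
b,e=fit(BOARD,crop([(122,491),(722,404),(78,140),(670,52)]));print(b,e)
p,e=fit(PANEL,crop([(160,293),(545,165),(599,307),(208,442)]));print(p,e)
R=lambda a:np.array([[np.cos(a),-np.sin(a)],[np.sin(a),np.cos(a)]])
rel=R(b[2]).T@(p[:2]-b[:2]);print("panel in board",rel,np.degrees(p[2]-b[2]),np.degrees(b[2]))
print("goal rel [.025,-.09]; hole centre world",place([[0,.035,0]],p))
for n in("rule","x"):pass
print("fence line check",proj(place([[.065,.15,.056],[.065,-.15,.056],[.065,-.15,.04]],b)),crop([(90,184),(680,100)]))
E
```

```text
[0.54065499 0.07409735 0.1749389 ] 0.7145313321612718
[0.52511531 0.08343125 0.36445704] 0.5328841843494274
panel in board [-0.01367795  0.01189609] 10.858589891394123 10.023260522648826
goal rel [.025,-.09]; hole centre world [[0.51263984 0.11613236 0.        ]]
fence line check [[218.77025542 171.83778912]
 [323.55589112 156.70196176]
 [323.4604092  158.40031966]] [[220.37719298 171.86842105]
 [323.88596491 157.13157895]]
```

```bash
cat >> h.py <<'E'
from scipy.spatial.transform import Rotation as Ro
B=np.array([.54065,.0741,.17494])
def go(bx,by,z,rel):
    """row towards gripper at board-frame (bx,by), height z, yaw = board yaw + rel deg"""
    from bench import robot
    o=robot.get_obs();T=Ro.from_euler('xyz',o["ee_rot"])
    t=place([[bx,by,z]],B)[0];G=Ro.from_euler('xyz',[np.pi,0,B[2]+np.radians(rel)])
    c,s=np.cos(B[2]),np.sin(B[2]);d=np.array(o["tool_pos"])-[B[0],B[1],0]
    print("t",round(o["time"],2),"now board",np.round([c*d[0]+s*d[1],-s*d[0]+c*d[1],d[2]],4),"yawrel",round(np.degrees(o["ee_rot"][2]-B[2]),2),"F",np.round(o["wrist_force"],1),"w",o["width"])
    print("row",np.round(T.inv().apply(t-o["tool_pos"])/.2,3),np.round((T.inv()*G).as_rotvec(degrees=True)/30,3))
E
python3 -c "
from h import *
go(-.067,.002,.10,190.86)"
```

```text
t 0.1 now board [-0.2204  0.4642  0.1701] yawrel 143.74 F [ 0.9  0.1 -0.4] w 0.09389984903482067
row [-1.985 -1.409  0.353] [-0.003 -0.002 -1.571]
```

```bash
R='[-0.99,-0.7,0,0,0,-0.8]'; python3 -m handwheel '[[-0.99,-0.7,0,0,0,-0.8],[-0.99,-0.7,0,0,0,-0.8],[-0.99,-0.7,0,0,0,-0.8],[-0.99,-0.7,0,0,0,-0.8],[-0.99,-0.7,0,0,0,-0.8],[-0.99,-0.7,0,0,0,-0.8],[-0.99,-0.7,0,0,0,-0.8]]' -1
python3 -c "
from h import *
go(-.067,.002,.10,190.86)"
```

```text
time: 0.68
tool_pos: [0.3615, 0.2747, 0.1708]
ee_rot: [-3.138, 0.001, 3.094]
wrist_force: [-0.3, 0.9, -0.9]
width: 0.0938
finger_force: 0.0
t 0.68 now board [-0.1415  0.2287  0.1708] yawrel 167.27 F [-0.3  0.9 -0.9] w 0.09382386049536529
row [-0.613 -1.022  0.358] [-0.007  0.001 -0.786]
```

```bash
python3 -m handwheel '[[-0.61,-1,0.35,0,0,-0.77],[-0.61,-1,0.35,0,0,-0.77],[-0.61,-1,0.35,0,0,-0.77],[-0.61,-1,0.35,0,0,-0.77],[-0.61,-1,0.35,0,0,-0.77],[-0.61,-1,0.35,0,0,-0.77],[-0.61,-1,0.35,0,0,-0.77],[-0.61,-1,0.35,0,0,-0.77],[-0.61,-1,0.35,0,0,-0.77]]'
python3 -c "
from h import *
go(-.067,.002,.042,190.86)"
```

```text
time: 1.43
tool_pos: [0.4725, 0.0763, 0.1007]
ee_rot: [3.14, -0.001, -2.778]
wrist_force: [0.4, -0.4, -0.7]
width: 0.0941
finger_force: 0.0
t 1.43 now board [-0.0668  0.014   0.1007] yawrel -169.21 F [ 0.4 -0.4 -0.7] w 0.09412195146560894
row [ 0.012 -0.059  0.294] [ 0.003 -0.002 -0.002]
```

```bash
python3 -m handwheel '[[0,-0.06,0.1,0,0,0],[0,-0.06,0.2,0,0,0],[0,-0.06,0.25,0,0,0],[0,-0.06,0.285,0,0,0],[0,-0.06,0.285,0,0,0],[0,-0.06,0.285,0,0,0]]'
python3 - <<'E'
from h import *
import cv2
go(-.05,.002,.042,180)
i=viewer.snapshot("scene")[170:260,290:430]
cv2.imwrite("pics/c1.png",cv2.cvtColor(cv2.resize(i,None,fx=5.7,fy=5.7,interpolation=cv2.INTER_CUBIC),cv2.COLOR_RGB2BGR))
E
```

```text
time: 1.93
tool_pos: [0.4773, 0.0656, 0.0448]
ee_rot: [3.141, 0.001, -2.776]
wrist_force: [0.1, -0.7, 0.2]
width: 0.0938
finger_force: 0.0
t 1.93 now board [-0.0639  0.0026  0.0448] yawrel -169.06 F [ 0.1 -0.7  0.2] w 0.09382835453789513
row [-0.068 -0.016  0.014] [0.    0.001 0.365]
```

View pics/c1.png

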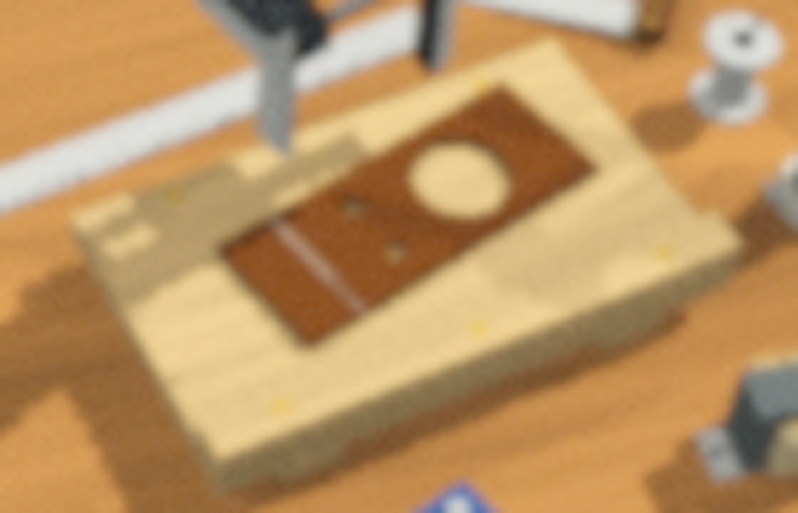

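```bash
python3 - <<'E'
from h import *
f=lambda X:np.round((proj(X,"scene")-[290,170]+.5)*5.7-.5)
print("board front",f(place([[-.09,.15,.04],[-.09,-.15,.04],[.09,.15,.056],[.09,-.15,.056]],B)).tolist())
print("panel",f(place(PANEL,[.5251,.0834,.36446])).tolist())
g=[.4773,.0656,.3656]
print("fingers near/centre",f(place([[0,.053,.045],[0,-.053,.045],[.008,.053,.045],[.008,-.053,.045]],g)).tolist())
E
```

```text
board front [[556.0, 39.0], [73.0, 214.0], [746.0, 245.0], [221.0, 457.0]]
panel [[601.0, 167.0], [309.0, 346.0], [214.0, 246.0], [502.0, 79.0]]
fingers near/centre [[425.0, 106.0], [273.0, 193.0], [434.0, 114.0], [282.0, 202.0]]
```

```bash
python3 - <<'E'
from h import *
import cv2
go(-.05,.002,.042,180)
a=viewer.snapshot("scene")[140:240,290:430];b=viewer.snapshot("top")[140:240,205:345]
i=np.vstack([cv2.resize(k,None,fx=3,fy=3,interpolation=cv2.INTER_CUBIC) for k in(a,b)])
cv2.imwrite("pics/c2.png",cv2.cvtColor(i,cv2.COLOR_RGB2BGR))
E
```

```text
t 1.98 now board [-0.0634  0.0023  0.0453] yawrel -169.08 F [ 0.1  1.  -0.6] w 0.09419707818326128
row [-0.066 -0.014  0.017] [-0.     0.004  0.364]
```

View pics/c2.png

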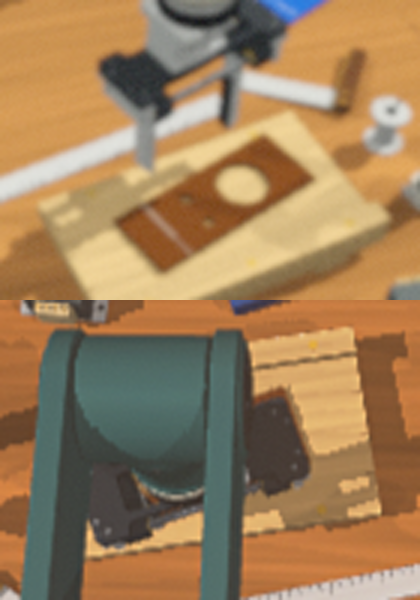

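The fingertips show about 8 px above where the calibration predicts, so I'll check whether the tips shift with opening by viewing them part-way and fully shut.

```bash
cat > s.py <<'E'
import sys,cv2
from bench import viewer
cv2.imwrite("pics/"+sys.argv[1],cv2.cvtColor(viewer.snapshot("scene")[150:240,300:400],cv2.COLOR_RGB2BGR))
E
python3 s.py m1.png
python3 -m handwheel '[[0,0,0,0,0,0],[0,0,0,0,0,0],[0,0,0,0,0,0],[0,0,0,0,0,0],[0,0,0,0,0,0],[0,0,0,0,0,0]]' 0 | tail -3
python3 s.py m2.png
python3 -m handwheel '[[0,0,0,0,0,0],[0,0,0,0,0,0],[0,0,0,0,0,0],[0,0,0,0,0,0],[0,0,0,0,0,0],[0,0,0,0,0,0],[0,0,0,0,0,0]]' 1
python3 s.py m3.png
python3 - <<'E'
import cv2,numpy as np
I=[cv2.resize(cv2.imread(f"pics/m{k}.png"),None,fx=4,fy=4,interpolation=cv2.INTER_CUBIC)[:,:399] for k in(2,3)]
cv2.imwrite("pics/c3.png",np.hstack(I))
from h import *
print("shut tcp",(proj([[.4773,.0656,.045]],"scene")-[300,150])*4)
E
```

```text
wrist_force: [0.6, -0.9, -0.3]
width: 0.0574
finger_force: 0.0
time: 3.27
tool_pos: [0.4772, 0.0645, 0.0442]
ee_rot: [3.142, 0.0, -2.777]
wrist_force: [-0.2, 0.9, -1.0]
width: 0.0066
finger_force: 0.0
shut tcp [[204.10311899 182.49970852]]
```

View pics/c3.png

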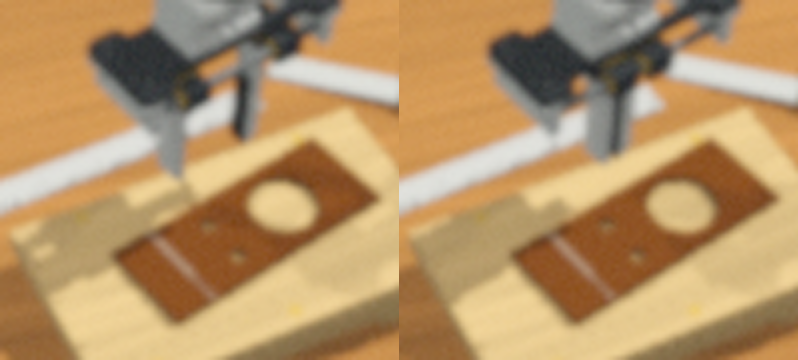

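```bash
python3 - <<'E'
from h import *
import cv2
from bench import robot
print(robot.tcp_to_grasp)
a=cv2.imread("pics/scene0.png")[0:100,420:520];b=cv2.imread("pics/top0.png")[250:400,0:150]
i=np.hstack([cv2.resize(a,(400,400),interpolation=2),cv2.resize(b,(400,400),interpolation=2)])
cv2.imwrite("pics/c4.png",i)
y=2.68375;d=np.array([np.sin(y),-np.cos(y),0])*.053;t=np.array([.2428,.4929,.1701])
for z in(0,.03):
  X=np.array([t+d,t-d])+[0,0,z]
  print((proj(X,"scene")-[420,0])*4,(proj(X)-[0,250])*400/150)
E
```

```text
0.0188
[[185.35706532 394.1704053 ]
 [ 58.13373526 381.30139949]] [[184.0008201   85.24827689]
 [282.3944246  142.18654807]]
[[195.83676151 363.36869941]
 [ 66.16554303 350.61778091]] [[162.27439565  85.6425022 ]
 [263.69083401 144.47917437]]
```

View pics/c4.png

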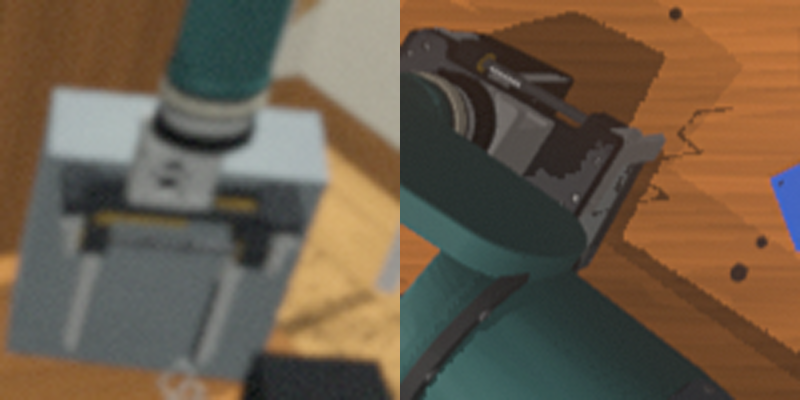

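The seen tips lie about 30 mm above the reported TCP, so I'll fit this offset from the pictures I have.

```bash
python3 - <<'E'
from h import *
y=2.68375;d=np.array([np.sin(y),-np.cos(y),0]);t=np.array([.2428,.4929,.1701])
A=np.array([t+.053*d,t-.053*d]);S=np.array([[.4773,.0650,.0446]])
y2=-2.777;e=np.array([np.sin(y2),-np.cos(y2),0]);H=np.array([S[0]+.053*e,S[0]-.053*e])
px0=np.array([[205,362],[75,348]])/4+[420,0]; px1=np.array([[206,158]])/4+[300,150]; px2=np.array([[366,181.7],[339.3,196]])
def f(o): return np.r_[(proj(A+o,"scene")-px0).ravel(),(proj(S+o,"scene")-px1).ravel(),(proj(H+o,"scene")-px2[::-1 if proj(H,"scene")[0,0]<proj(H,"scene")[1,0] else 1]).ravel(),(proj(A[1:]+o)-[260*.375,250+140*.375])[0]]
r=least_squares(f,[0,0,.03]);print(r.x,r.fun.round(1))
E
```

```text
[0.00441851 0.00221036 0.03468366] [-0.6 -0.3 -0.7  0.   1.1 -0.4  0.  -0.2 -0.6  1.  -0.5 -0.2]
```

```bash
python3 -m handwheel '[[0,0,0,0,0,0],[0,0,0.02,0,0,0],[0,0,0.04,0,0,0],[0,0,0.06,0,0,0],[0,0,0.08,0,0,0],[0,0,0.1,0,0,0],[0,0,0.11,0,0,0],[0,0,0.12,0,0,0],[0,0,0.12,0,0,0],[0,0,0.12,0,0,0]]' -1
python3 -m handwheel '[[0,0,0.01,0,0,0],[0,0,0.02,0,0,0],[0,0,0.02,0,0,0]]'
```

```text
time: 4.15
tool_pos: [0.4773, 0.0645, 0.0201]
ee_rot: [3.141, 0.0, -2.777]
wrist_force: [0.2, 0.2, -0.5]
width: 0.066
finger_force: 0.0
time: 4.4
tool_pos: [0.477, 0.0645, 0.0158]
ee_rot: [3.141, -0.0, -2.777]
wrist_force: [-0.5, -0.4, -0.7]
width: 0.0859
finger_force: 0.0
```

```bash
for k in 1; do python3 -m handwheel '[[0,0,0.01,0,0,0],[0,0,0.02,0,0,0],[0,0,0.02,0,0,0]]'|sed -n '2p;4p'; python3 -m handwheel '[[0,0,0.01,0,0,0],[0,0,0.01,0,0,0]]'|sed -n '2p;4p';  python3 -m handwheel '[[0,0,0.01,0,0,0],[0,0,0.01,0,0,0]]'; fi 2>/dev/null; done
python3 -m handwheel '[[0,0,0.01,0,0,0],[0,0,0.01,0,0,0]]'; python3 s.py m4.png
```

```text
bash: syntax error near unexpected token `fi'
bash: `for k in 1; do python3 -m handwheel '[[0,0,0.01,0,0,0],[0,0,0.02,0,0,0],[0,0,0.02,0,0,0]]'|sed -n '2p;4p'; python3 -m handwheel '[[0,0,0.01,0,0,0],[0,0,0.01,0,0,0]]'|sed -n '2p;4p';  python3 -m handwheel '[[0,0,0.01,0,0,0],[0,0,0.01,0,0,0]]'; fi 2>/dev/null; done'
```

```bash
python3 s.py m4.png; python3 -m handwheel '[[0,0,0.01,0,0,0],[0,0,0.02,0,0,0],[0,0,0.02,0,0,0]]'|sed -n '2p;4p'; python3 -m handwheel '[[0,0,0.01,0,0,0],[0,0,0.01,0,0,0]]'|sed -n '2p;4p'
```

```text
tool_pos: [0.4769, 0.0645, 0.0117]
wrist_force: [-0.1, -0.0, 0.7]
tool_pos: [0.477, 0.0645, 0.0098]
wrist_force: [1.0, -0.5, 1.2]
```

```bash
python3 -m handwheel '[[0,0,0.005,0,0,0],[0,0,0.005,0,0,0]]'|sed -n '2p;4p';python3 -m handwheel '[[0,0,0.005,0,0,0],[0,0,0.005,0,0,0]]'|sed -n '2p;4p'
```

```text
tool_pos: [0.4771, 0.0645, 0.009]
wrist_force: [-0.5, 0.7, -0.7]
tool_pos: [0.4772, 0.0645, 0.008]
wrist_force: [-0.4, -0.7, -0.1]
```

```bash
python3 -m handwheel '[[0,0,0.005,0,0,0],[0,0,0.005,0,0,0]]'|sed -n '2p;4p';python3 s.py m5.png; python3 -c "
import cv2
cv2.imwrite('pics/c5.png',cv2.resize(cv2.imread('pics/m5.png'),None,fx=6,fy=6,interpolation=2))"
```

```text
tool_pos: [0.4771, 0.0645, 0.007]
wrist_force: [0.1, 0.3, -0.2]
```

View pics/c5.png

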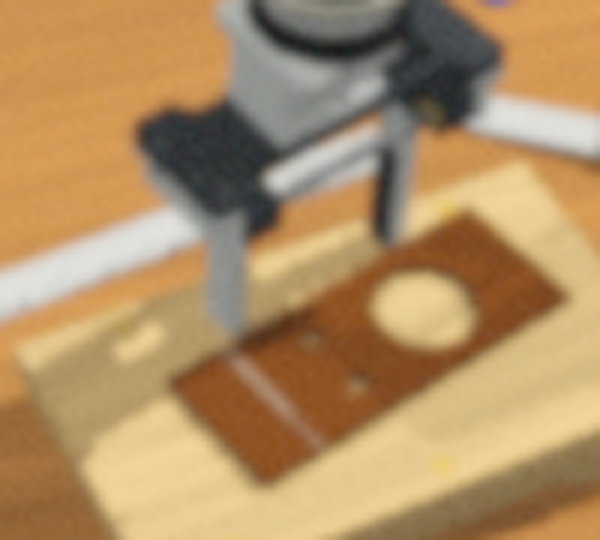

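```bash
python3 -m handwheel '[[0,0,0.005,0,0,0],[0,0,0.005,0,0,0]]'|sed -n '2p;4p'; python3 -m handwheel '[[0,0,0.005,0,0,0],[0,0,0.005,0,0,0]]'|sed -n '2p;4p'; python3 -c "
from h import *
go(-.0437,.002,.006,180)"
```

```text
tool_pos: [0.4771, 0.0645, 0.006]
wrist_force: [0.5, -0.4, 0.1]
tool_pos: [0.4772, 0.0645, 0.006]
wrist_force: [-1.1, 0.1, 5.2]
t 5.75 now board [-0.0641  0.0016  0.006 ] yawrel -169.16 F [-1.1  0.1  5.2] w 0.09423718827154562
row [-0.101 -0.017 -0.   ] [ 0.    -0.     0.361]
```

```bash
python3 -m handwheel '[[0,0,-0.01,0,0,0],[0,0,-0.01,0,0,0],[-0.01,0,-0.01,0,0,0.04],[-0.02,0,-0.01,0,0,0.09],[-0.03,0,-0.01,0,0,0.14],[-0.04,0,-0.01,0,0,0.19],[-0.05,0,-0.01,0,0,0.24],[-0.06,0,-0.01,0,0,0.29],[-0.07,0,-0.01,0,0,0.34],[-0.08,0,-0.01,0,0,0.36]]'|sed -n '4p'
python3 -m handwheel '[[0,0,0,0,0,0]]' >/dev/null; python3 -c "
from h import *
go(-.027,.002,.0075,180)"
```

```text
wrist_force: [-1.0, -0.6, 1.0]
t 6.67 now board [-0.0482  0.0047  0.0069] yawrel -179.97 F [-1.1 -0.3 -0.1] w 0.09386266691166817
row [-0.106 -0.014 -0.003] [ 0.    -0.     0.001]
```

```bash
python3 -m handwheel '[[-0.01,0,0,0,0,0],[-0.02,0,0,0,0,0],[-0.03,0,0,0,0,0],[-0.04,0,0,0,0,0],[-0.05,0,0,0,0,0],[-0.06,0,0,0,0,0],[-0.07,0,0,0,0,0],[-0.08,0,0,0,0,0],[-0.08,0,0,0,0,0]]'|sed -n '4p'
python3 -c "
from h import *
go(-.027,.002,.0075,180)
import cv2
i=viewer.snapshot('scene')[170:260,290:430]
cv2.imwrite('pics/c6.png',cv2.cvtColor(cv2.resize(i,None,fx=5.7,fy=5.7,interpolation=2),cv2.COLOR_RGB2BGR))"
```

```text
wrist_force: [-0.3, 0.4, -0.4]
t 7.42 now board [-0.0318  0.0045  0.0072] yawrel -179.95 F [-0.3  0.4 -0.4] w 0.09401047624067459
row [-0.024 -0.013 -0.001] [-0.     0.001  0.002]
```

```bash
python3 -m handwheel '[[-0.008,0,0,0,0,0],[-0.015,0,0,0,0,0],[-0.015,0,0,0,0,0]]'|sed -n '2p;4p'; python3 -m handwheel '[[-0.005,0,0,0,0,0],[-0.005,0,0,0,0,0]]'|sed -n '2p;4p'; python3 -m handwheel '[[-0.005,0,0,0,0,0],[-0.005,0,0,0,0,0]]'|sed -n '2p;4p'
```

```text
tool_pos: [0.5111, 0.0735, 0.0073]
wrist_force: [-0.0, 0.6, 0.1]
tool_pos: [0.5119, 0.0737, 0.0073]
wrist_force: [-1.7, 0.2, 0.7]
tool_pos: [0.513, 0.0739, 0.0072]
wrist_force: [-1.1, 0.1, 0.5]
```

```bash
python3 -m handwheel '[[-0.005,0,0,0,0,0],[-0.005,0,0,0,0,0]]'|sed -n '2p;4p'; python3 -m handwheel '[[-0.005,0,0,0,0,0],[-0.005,0,0,0,0,0]]'|sed -n '2p;4p'
```

```text
tool_pos: [0.514, 0.0741, 0.0072]
wrist_force: [-0.2, -0.6, 0.1]
tool_pos: [0.515, 0.0742, 0.0072]
wrist_force: [-0.4, 0.3, -0.3]
```

```bash
python3 -m handwheel '[[-0.005,0,0,0,0,0],[-0.005,0,0,0,0,0]]'|sed -n '2p;4p'; python3 -c "
from h import *
go(-.023,.002,.0075,180)"
```

```text
tool_pos: [0.5151, 0.0742, 0.0071]
wrist_force: [-3.7, -0.3, 2.4]
t 8.55 now board [-0.0251  0.0046  0.0071] yawrel -179.95 F [-3.7 -0.3  2.4] w 0.09410268540970423
row [-0.011 -0.013 -0.002] [ 0.    -0.003  0.002]
```

```bash
python3 -m handwheel '[[0.03,0,0,0,0,0],[0.06,0,0,0,0,0],[0.06,0,-0.1,0,0,0.2],[0.06,0,-0.3,0,0,0.4],[0.06,0,-0.4,0,0,0.7],[0.06,0,-0.4,0,0,1],[0.06,0,-0.4,0,0,1],[0.06,0,-0.4,0,0,1]]' 0.15|sed -n '4p'; python3 -m handwheel '[[0,0,0,0,0,1],[0,0,0,0,0,1],[0,0,0,0,0,1],[0,0,0,0,0,1],[0,0,0,0,0,1],[0,0,0,0,0,1]]'|sed -n '4p'; python3 -c "
from h import *
go(.025,.142,.087,90)"
```

```text
wrist_force: [0.5, 0.6, -0.6]
wrist_force: [0.6, 0.4, 0.2]
t 9.72 now board [-0.0367  0.0046  0.0868] yawrel 120.22 F [0.6 0.4 0.2] w 0.03983402939077163
row [ 0.438  0.612 -0.001] [-0.    -0.     1.007]
```

```bash
python3 -m handwheel '[[0.44,0.61,0,0,0,1],[0.44,0.61,0,0,0,1],[0.44,0.61,0,0,0,1],[0.44,0.61,0,0,0,1],[0.44,0.61,0,0,0,1],[0.44,0.61,0,0,0,1],[0.44,0.61,0,0,0,1]]'|sed -n '4p'; python3 - <<'E'
from h import *
go(.025,.142,.0075,90)
import cv2
f=lambda n,y0,x0:cv2.resize(viewer.snapshot(n)[y0:y0+100,x0:x0+140],None,fx=5.7*.7,fy=5.7*.7,interpolation=2)
i=np.vstack([f("scene",160,290)[:300],f("top",140,205)[:300]])
cv2.imwrite("pics/c7.png",cv2.cvtColor(i,cv2.COLOR_RGB2BGR))
E
```

```text
wrist_force: [-0.4, -0.4, -0.9]
t 10.3 now board [0.0248 0.1419 0.0867] yawrel 90.3 F [-0.4 -0.4 -0.9] w 0.04021373163967841
row [0.001 0.001 0.396] [-0.002  0.001  0.01 ]
```

```bash
cat > rect.py <<'E'
from h import *
import cv2
def rect(n,z=.046):
    """plane z rectified: board x -100..100 down->up rows, y +180..-220 columns, 2px/mm"""
    P=[[-.1,.18,z],[.1,.18,z],[.1,-.22,z],[-.1,-.22,z]]
    H=cv2.getPerspectiveTransform(proj(place(P,B),n).astype(np.float32),np.float32([[0,400],[0,0],[800,0],[800,400]]))
    return cv2.warpPerspective(viewer.snapshot(n),H,(800,400),flags=cv2.INTER_CUBIC)
def panel(n):
    i=rect(n);h=cv2.cvtColor(i,cv2.COLOR_RGB2HSV);r,g,b=[i[...,k].astype(int) for k in range(3)]
    m=((r<150)&(r-b>35)&(r>50)&(h[...,1]>100)).astype(np.uint8)
    m[:50]=0;m=cv2.morphologyEx(m,cv2.MORPH_OPEN,np.ones((7,7)))
    c=max(cv2.findContours(m,cv2.RETR_EXTERNAL,cv2.CHAIN_APPROX_NONE)[0],key=cv2.contourArea)
    bx=cv2.boxPoints(cv2.minAreaRect(c));Q=np.c_[.1-bx[:,1]/2000,.18-bx[:,0]/2000]
    i=i.copy();cv2.polylines(i,[bx.astype(int)],True,(0,255,0),1)
    print(n,"corners board xy mm",(Q*1000).round(1).tolist());return i
E
python3 - <<'E'
from rect import *
a=panel("scene");b=panel("top")
cv2.imwrite("pics/c8.png",cv2.cvtColor(cv2.resize(np.vstack([a,b]),(600,600)),cv2.COLOR_RGB2BGR))
E
```

```text
scene corners board xy mm [[57.599998474121094, 100.69999694824219], [59.79999923706055, -96.19999694824219], [-15.399999618530273, -97.0999984741211], [-17.600000381469727, 99.9000015258789]]
top corners board xy mm [[75.0, 109.0], [75.0, -219.5], [-94.5, -219.5], [-94.5, 109.0]]
```

View pics/c8.png

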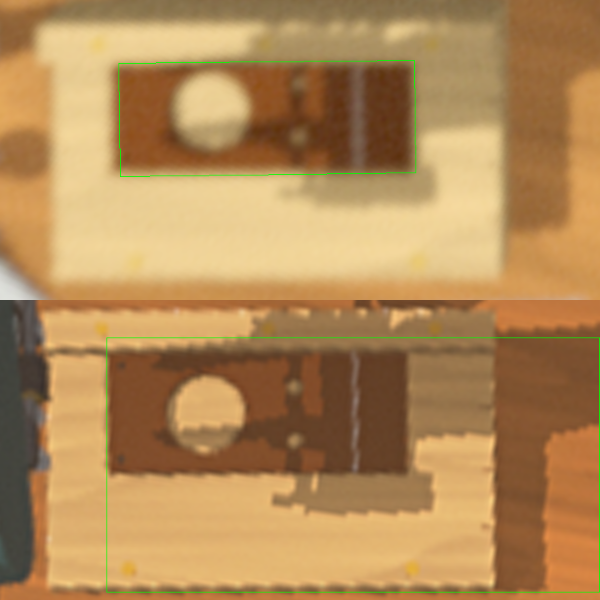

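The rectified views show the panel flat along the fence line, with its tail end at y≈+106 mm and its saw end at about -93 mm. I'll lower the fingers behind the tail end and push along the fence.

```bash
python3 -m handwheel '[[0,0,0.1,0,0,0],[0,0,0.2,0,0,0],[0,0,0.3,0,0,0],[0,0,0.35,0,0,0],[0,0,0.38,0,0,0],[0,0,0.395,0,0,0.01],[0,0,0.395,0,0,0.01],[0,0,0.395,0,0,0.01]]'|sed -n '2p;4p'; python3 -m handwheel '[[-0.04,0,0,0,0,0],[-0.08,0,0,0,0,0],[-0.11,0,0,0,0,0],[-0.13,0,0,0,0,0],[-0.15,0,0,0,0,0],[-0.17,0,0,0,0,0],[-0.19,0,0,0,0,0],[-0.21,0,0,0,0,0],[-0.23,0,0,0,0,0],[-0.25,0,0,0,0,0]]'|sed -n '2p;4p';  python3 -c "
from h import *
go(.025,.030,.0075,90)"
```

```text
tool_pos: [0.5416, 0.2183, 0.0094]
wrist_force: [-0.3, -1.1, 0.6]
tool_pos: [0.5493, 0.1687, 0.0083]
wrist_force: [-0.4, 1.2, 0.9]
t 12.0 now board [0.025  0.0916 0.0083] yawrel 89.75 F [-0.4  1.2  0.9] w 0.04018751022887957
row [-0.308  0.002  0.004] [ 0.    -0.    -0.008]
```

```bash
python3 -m handwheel '[[-0.02,0,0,0,0,0],[-0.04,0,0,0,0,0],[-0.06,0,0,0,0,0],[-0.08,0,0,0,0,0],[-0.1,0,0,0,0,0],[-0.12,0,0,0,0,0],[-0.14,0,0,0,0,0],[-0.16,0,0,0,0,0],[-0.18,0,0,0,0,0],[-0.2,0,0,0,0,0]]'|sed -n '2p;4p'; python3 -m handwheel '[[-0.02,0,0,0,0,0],[-0.04,0,0,0,0,0],[-0.06,0,0,0,0,0],[-0.08,0,0,0,0,0],[-0.1,0,0,0,0,0],[-0.1,0,0,0,0,0]]'|sed -n '2p;4p';  python3 - <<'E'
from rect import *
go(.025,.018,.0075,90)
a=panel("scene")
cv2.imwrite("pics/r1.png",cv2.cvtColor(a,cv2.COLOR_RGB2BGR))
i=rect("top").astype(int)
for r in(80,90,170,190,120): # x=60..5mm
    v=i[r,400:800].mean(1);g=np.diff(cv2.GaussianBlur(v.astype(np.float32)[None],(7,1),0)[0]);k=np.argsort(-abs(g));out=[]
    for q in k:
        if all(abs(q-o)>8 for o in out): out.append(q)
        if len(out)>=5: break
    print(r,[(round(180-(400+q)/2,1),round(float(g[q]),1)) for q in sorted(out)])
E
```

```text
tool_pos: [0.556, 0.1291, 0.0082]
wrist_force: [-0.1, 2.4, 1.2]
tool_pos: [0.5595, 0.1086, 0.0081]
wrist_force: [-0.1, -0.5, 1.0]
t 13.33 now board [0.0246 0.0307 0.0081] yawrel 89.71 F [-0.1 -0.5  1. ] w 0.03993473246499811
row [-0.063  0.002  0.003] [-0.     0.002 -0.01 ]
scene corners board xy mm [[67.4000015258789, 23.700000762939453], [76.69999694824219, -192.10000610351562], [-13.600000381469727, -195.89999389648438], [-22.899999618530273, 19.799999237060547]]
80 [(np.float64(-134.0), -0.8), (np.float64(-139.0), 5.5), (np.float64(-143.5), -6.7), (np.float64(-149.5), 0.5), (np.float64(-176.5), 2.3)]
90 [(np.float64(-61.0), 1.2), (np.float64(-67.0), -1.7), (np.float64(-138.5), 5.9), (np.float64(-143.0), -6.9), (np.float64(-176.5), 3.0)]
170 [(np.float64(-22.5), 6.3), (np.float64(-47.5), -4.3), (np.float64(-67.0), -8.9), (np.float64(-138.5), 6.2), (np.float64(-143.0), -6.3)]
190 [(np.float64(-23.5), 5.6), (np.float64(-97.0), 7.2), (np.float64(-104.5), -6.5), (np.float64(-139.5), 8.8), (np.float64(-144.0), -10.6)]
120 [(np.float64(-26.0), 7.1), (np.float64(-48.0), -8.5), (np.float64(-96.5), 6.7), (np.float64(-139.0), 6.2), (np.float64(-143.5), -7.8)]
```

```bash
python3 -m handwheel '[[-0.02,0,0,0,0,0],[-0.035,0,0,0,0,0],[-0.05,0,0,0,0,0],[-0.055,0,0,0,0,0],[-0.055,0,0,0,0,0]]'|sed -n '2p;4p';  python3 - <<'E'
from rect import *
go(.025,.018,.0075,90)
def edges(i,r,n=4):
    v=i[r-3:r+4,480:800].mean((0,2));g=np.diff(cv2.GaussianBlur(v.astype(np.float32)[None],(7,1),0)[0]);out=[]
    for q in np.argsort(-abs(g)):
        if all(abs(q-o)>8 for o in out): out.append(q)
        if len(out)>=n: break
    return [(float(179.75-(480+q)/2),round(float(g[q]),1)) for q in sorted(out)]
i=rect("top");print("panel",[edges(i,r) for r in(100,140,190)])
i=rect("top",.04);print("board z40",[edges(i,r) for r in(260,300,340)])
i=rect("top",.056);print("fence z56",[edges(i,r) for r in(30,40,50)])
E
```

```text
tool_pos: [0.5613, 0.0984, 0.0081]
wrist_force: [-0.2, -0.0, 0.4]
t 13.85 now board [0.0246 0.0203 0.0081] yawrel 89.72 F [-0.2 -0.   0.4] w 0.03971606834643037
row [-0.012  0.002  0.003] [-0.     0.001 -0.009]
panel [[(-75.25, -2.8), (-149.25, 5.0), (-153.75, -6.9), (-187.75, 2.7)], [(-69.25, 8.9), (-77.75, -12.4), (-149.25, 5.8), (-153.75, -7.3)], [(-107.25, 6.1), (-117.25, -6.0), (-149.25, 4.8), (-154.75, -5.2)]]
board z40 [[(-68.25, 7.6), (-72.75, -10.1), (-149.75, -5.2), (-184.25, 5.4)], [(-123.75, 4.3), (-141.25, -5.9), (-149.75, -10.9), (-183.75, 6.3)], [(-145.25, 1.6), (-149.75, -14.2), (-183.25, 6.4), (-187.75, -0.9)]]
fence z56 [[(-69.25, -9.5), (-86.25, 9.0), (-92.25, -9.5), (-149.75, -13.9)], [(-85.25, 8.2), (-123.25, 8.5), (-149.25, -11.2), (-158.25, -6.1)], [(-122.75, 4.6), (-131.75, -4.7), (-148.75, -5.0), (-197.75, 5.6)]]
```

```bash
python3 -m handwheel '[[-0.007,0,0,0,0,0],[-0.013,0,0,0,0,0],[-0.013,0,0,0,0,0],[0.03,0,0,0,0,0],[0.06,0,0,0,0,0],[0.06,0,-0.1,0,0,0],[0.06,0,-0.3,0,0,0],[0.06,0,-0.4,0,0,-0.3],[0.06,0,-0.4,0,0,-0.7],[0.06,0,-0.4,0,0,-1]]' -1|sed -n '2p;4p'; python3 -m handwheel '[[0,0,0,0,0,-0.2],[0,0,0,0,0,-0.4],[0,0,0,0,0,-0.7],[0,0,0,0,0,-1],[0,0,0,0,0,-1],[0,0,0,0,0,-1]]'|sed -n '2p;4p'
python3 - <<'E'
from h import *
go(-.040,-.07,.087,180)
E
```

```text
tool_pos: [0.5611, 0.1108, 0.0911]
wrist_force: [-0.0, -0.7, 0.0]
tool_pos: [0.5593, 0.1107, 0.0882]
wrist_force: [0.8, -0.0, -0.1]
t 15.33 now board [0.0247 0.0328 0.0882] yawrel 141.29 F [ 0.8 -0.  -0.1] w 0.09420372385550088
row [-0.069 -0.603  0.006] [-0.00e+00  1.00e-03 -1.29e+00]
```

```bash
python3 -m handwheel '[[-0.07,-0.6,0,0,0,-0.2],[-0.07,-0.6,0,0,0,-0.4],[-0.07,-0.6,0,0,0,-0.6],[-0.07,-0.6,0,0,0,-0.8],[-0.07,-0.6,0,0,0,-1],[-0.07,-0.6,0,0,0,-1],[-0.07,-0.6,0,0,0,-1]]'|sed -n '2p;4p'
python3 - <<'E'
from rect import *
go(-.042,-.08,.0075,180)
cv2.imwrite("pics/r2.png",cv2.cvtColor(np.vstack([rect("scene"),rect("top")]),cv2.COLOR_RGB2BGR))
E
```

```text
tool_pos: [0.5138, -0.0014, 0.0883]
wrist_force: [-1.0, 0.7, -0.6]
t 15.92 now board [-0.0395 -0.0696  0.0883] yawrel -189.01 F [-1.   0.7 -0.6] w 0.09400756263437134
row [ 0.004 -0.053  0.404] [-0.     0.001 -0.3  ]
```

```bash
python3 -m handwheel '[[0.01,-0.05,0,0,0,-0.2],[0.01,-0.05,0.1,0,0,-0.3],[0.01,-0.05,0.2,0,0,-0.3],[0.01,-0.05,0.3,0,0,-0.3],[0.01,-0.05,0.36,0,0,-0.3],[0.01,-0.05,0.39,0,0,-0.3],[0.01,-0.05,0.402,0,0,-0.3],[0.01,-0.05,0.402,0,0,-0.3],[0.01,-0.05,0.402,0,0,-0.3]]'|sed -n '2p;4p'
python3 - <<'E'
from rect import *
go(-.027,-.08,.0075,180)
E
```

```text
tool_pos: [0.5129, -0.0112, 0.0088]
wrist_force: [0.1, 0.7, -1.9]
t 16.77 now board [-0.0421 -0.0792  0.0088] yawrel -179.77 F [ 0.1  0.7 -1.9] w 0.09412903159940976
row [-0.076 -0.004  0.007] [-0.001  0.003  0.008]
```

```bash
python3 -m handwheel '[[-0.015,0,0.003,0,0,0.008],[-0.03,0,0.005,0,0,0.008],[-0.045,0,0.005,0,0,0.008],[-0.06,0,0.005,0,0,0.008],[-0.072,0,0.005,0,0,0.008],[-0.077,0,0.005,0,0,0.008],[-0.077,0,0.005,0,0,0.008]]'|sed -n '2p;4p'; python3 -m handwheel '[[-0.005,0,0,0,0,0],[-0.005,0,0,0,0,0]]'|sed -n '2p;4p'; python3 -m handwheel '[[-0.005,0,0,0,0,0],[-0.005,0,0,0,0,0]]'|sed -n '2p;4p'
```

```text
tool_pos: [0.5274, -0.0084, 0.0068]
wrist_force: [-0.4, 0.6, 0.8]
tool_pos: [0.5281, -0.0083, 0.0067]
wrist_force: [0.9, -0.8, 0.5]
tool_pos: [0.5289, -0.0082, 0.0067]
wrist_force: [-0.6, 0.3, -0.1]
```

```bash
python3 -m handwheel '[[-0.005,0,0,0,0,0],[-0.005,0,0,0,0,0]]'|sed -n '2p;4p'; python3 -c "
from h import *
go(-.027,-.08,.0075,180)"
```

```text
tool_pos: [0.5297, -0.0081, 0.0067]
wrist_force: [-0.9, -0.4, -0.4]
t 17.85 now board [-0.0251 -0.079   0.0067] yawrel -180.0 F [-0.9 -0.4 -0.4] w 0.09430266714774715
row [ 0.009 -0.005 -0.004] [-0.    -0.002  0.   ]
```

```bash
python3 -m handwheel '[[-0.005,0,0,0,0,0],[-0.005,0,0,0,0,0]]'|sed -n '2p;4p'; python3 -m handwheel '[[-0.003,0,0,0,0,0],[-0.003,0,0,0,0,0]]'|sed -n '2p;4p'
```

```text
tool_pos: [0.5297, -0.0081, 0.0066]
wrist_force: [-5.3, -1.8, 3.0]
tool_pos: [0.5297, -0.0081, 0.0066]
wrist_force: [-6.7, -2.3, 3.8]
```

```bash
python3 -m handwheel '[[-0.003,0,0,0,0,0],[-0.003,0,0,0,0,0]]'|sed -n '2p;4p'; python3 -c "
from bench import robot
o=robot.get_obs();print(o['wrist_force'],o['wrist_torque'])"
```

```text
tool_pos: [0.5297, -0.0081, 0.0066]
wrist_force: [-7.2, -2.0, 5.1]
[-7.19606733 -2.01188003  5.13627649] [-0.28926825  1.4945177   0.05475291]
```

```bash
python3 -m handwheel '[[0.02,0,0,0,0,0],[0.06,0,0,0,0,0],[0.08,0,-0.1,0,0,0],[0.2,0,-0.3,0,0,0],[0.4,0,-0.5,0,0,0],[0.6,0,-0.5,0,0,0],[0.75,0,-0.5,0,0,0],[0.75,0,-0.5,0,0,0],[0.75,0,-0.5,0,0,0],[0.75,0,-0.5,0,0,0]]'|sed -n '2p;4p'
python3 - <<'E'
from rect import *
def edges(i,r,n=4):
    v=i[r-3:r+4,480:800].mean((0,2));g=np.diff(cv2.GaussianBlur(v.astype(np.float32)[None],(7,1),0)[0]);out=[]
    for q in np.argsort(-abs(g)):
        if all(abs(q-o)>8 for o in out): out.append(q)
        if len(out)>=n: break
    return [(float(179.75-(480+q)/2),round(float(g[q]),1)) for q in sorted(out)]
i=rect("top");print("panel",[edges(i,r) for r in(100,140,190)])
j=rect("top",.04);print("board",[edges(j,r,2) for r in(260,300,340)])
k=rect("scene")
cv2.imwrite("pics/f.png",cv2.cvtColor(np.vstack([i[:,150:],k[:,150:]])[:, :],cv2.COLOR_RGB2BGR)[::1])
m=cv2.imread("pics/f.png");cv2.imwrite("pics/f.png",cv2.resize(m,(600,600)))
E
```

```text
tool_pos: [0.3854, -0.0337, 0.1071]
wrist_force: [-0.0, -1.2, 0.2]
panel [[(-64.25, -2.3), (-109.75, -0.9), (-152.25, 8.8), (-156.75, -11.1)], [(-79.25, -8.8), (-84.75, 1.1), (-152.25, 9.7), (-156.75, -11.6)], [(-71.25, -7.0), (-118.75, -7.6), (-151.25, 9.7), (-155.75, -11.8)]]
board [[(-79.25, 6.0), (-149.75, -15.1)], [(-149.75, -11.1), (-183.75, 5.7)], [(-184.25, 3.1), (-189.75, 2.9)]]
```

View pics/f.png

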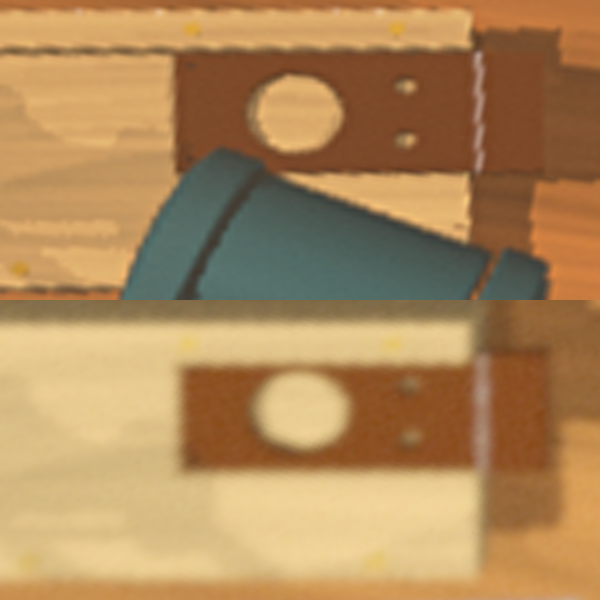

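The panel lies flat along the fence, and the line stands about 4.5–5 mm clear of the board's end, so the overhang is about 39.5 mm.

```bash
python3 -c "
from bench import robot
print(robot.close_job())"
```

```text
the job is handed in; nothing more can be done
None
```

The panel was pushed flat against the fence, with its scribed end measuring about 39.5 mm past the board's right-hand end and the white line just clear; the job is handed in, well inside the 54 s limit.

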